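# Hardness reading on a hammered copper cuff blank

## Task

Find out how hard the hammered copper cuff blank has become: take the cordless hardness probe out of its wooden stand and verify it first on the round steel reference block, setting its foot inside the drawn ring, upright, and pressing gently until the sprung foot is about half-way in, for a second or so. Then lift it off and do the same in the ring on the copper blank, and stay there for the reading: finish while you are still holding the probe upright in the ring, with the foot about half-way in. Never press hard, do not shift the blank or the reference block, and leave everything else on the bench alone.

Things in the scene. Friction and masses are not known exactly. Their poses are not given: they have to be found in the camera images.
- probe: cordless hardness probe, a round pen 156 mm long, 0.23 kg, loose, upright in the stand at the start. Origin: on its axis at the extended foot's tip; +z up the axis. Upwards in mm: brass foot 12 across (0-22), steel barrel 20 across (22-62), orange collar 34 across (62-70, its underside rests on the stand), black rubber grip 24 across with an orange band near its top (70-150), cap (150-156)
- probe_grip (a point): the middle of the probe's rubber grip, on its axis, 112 mm above the probe's origin; grip 24 mm wide here
- foot_tip (a point): centre of the flat underside of the probe's brass foot (12 mm across); it moves with the foot, so it is the point that touches the work
- foot (a joint): how far the sprung foot is pushed into the probe, m: 0 fully out, 0.012 fully in (then it is solid), 0.006 half-way. The spring takes 3 N to start moving and adds 0.5 N per mm: 6 N half-way, 9 N at the stop
- stand: fixed wooden block 80 x 80 mm, 73 mm high, with a vertical through hole 23 mm wide in its middle in which the probe stands, hanging by its collar (brass washer let in flush around the hole). Lift the probe straight up by 65 mm or more to clear it. Origin: centre of its underside
- refblock: hardness reference block: loose polished steel disc 64 mm across, 15 mm high, 0.38 kg, on the bench, with a black ring 22 mm across drawn in the middle of its top. Origin: centre of its underside
- ref_mark (a point): centre of the drawn ring on the reference block, on its top face, z up
- benchblock: fixed square bench block of dark steel on a rubber base, 100 x 100 mm, 30 mm high, which carries the copper blank. Origin: centre of its underside
- copper: the hammered copper cuff blank: loose flat plate 150 x 50 mm with round ends, 3 mm thick, 0.19 kg, lying on the bench block in any direction. Hammer marks on its -x half, a black ring 22 mm across drawn on its +x half. Origin: centre of its underside, x along its length
- copper_mark (a point): centre of the drawn ring on the copper blank, on its top face, 27 mm from the blank's middle along its +x, always above the bench block; z up
- cuff_copper: finished copper cuff bracelet lying flat, C-shaped, 64 x 55 mm, 18 mm high; bystander; origin: middle of its underside
- cuff_brass: finished brass cuff bracelet, C-shaped, 60 x 50 mm, 18 mm high; bystander; origin: middle of its underside
- ring_copper: plain copper finger ring, 24 mm across, 7 mm high, lying flat; bystander; origin: middle of its underside
- hammer: steel hammer with wooden handle lying flat, 260 mm long, 26 mm thick, head to its +x; bystander; origin: middle of its length, underside
- bottle_amber: amber bottle with black cap, 52 mm across, 100 mm tall; bystander; origin: middle of its underside
There are look-alikes about, which are no part of the job. Of the things that look like the probe, the largest one is meant.

How it is judged:
By the outcome, as a careful person would: the job done as asked, in the order asked, and still so for the second after the job is handed in, while the arm keeps its last pose, push and grip.
It also fails if it takes over 64 s, if anything falls off the work surface, if the arm or the gripper's body presses on something with over 40 N, if the wrist force passes 120 N, or if a joint passes its speed limit or range.

## Robot

A 7-joint arm with a two-finger parallel gripper is mounted at the origin on the work surface. World frame = base frame: x ahead of the robot, y to its left, z up, the work surface at z = 0. Lengths are in m, angles in degrees, forces in N, time in s.
With the tool pointing down it reaches from about 0.4 to 0.85 m from the base axis. Payload 4.5 kg.
Tool frame: the origin (TCP) lies at the very end of the fingers, on their centre line; the grasp point (between the pads) lies ctrl.pinch_z behind it (ctrl.pinch_z is the distance from the TCP to the grasp point, in m); y points along the fingers, x is the direction in which the jaws open and shut, and the axes are right-handed (so a half turn about y gives the same grasp; the last joint's range is limited). The gripper opens to 85 mm and grips with 20 to 120 N. Pads are 22 mm wide; open, the fingers measure 114 mm over their backs; the gripper's body (76 mm by 85 mm) begins 54 mm behind the grasp point. The pads swing forward as they close: fully open they stand 13 mm farther back than shut.
Start: joints at [70.233, 39.483, -11.15, 89.685, 9.013, 51.709, -12.324], TCP at [0.231, -0.581, 0.231] pointing down, gripper open.
Joint ranges: [-172.22, 172.22], [-26.19, 119.32], [-84.43, 86.54], [7.71, 146.69], [-57.33, 237.33], [2.42, 119.75], [-152.13, 152.13]. Speed limits (degrees/s): [147.25, 147.25, 180, 180, 180, 180, 180].

## Interface

Orientations are given as a 3x3 rotation matrix whose columns are the frame's x, y, z axes.
In Python, from bench import ctrl gives the robot as it stands.
- The arm moves only by the shell command python3 -m jog 'ROWS' [OPENING]. ROWS is JSON, one flat list of numbers, 6 for each row, row after row: the shift along the tool's x, y, z in units of 25 mm (1.0 is 25 mm), then the turn, a rotation vector about the tool's x, y, z in degrees. A call has exactly 10 rows; each row is the pose to reach, as a shift and turn from the pose measured when the call began, along the tool's axes at that moment; what a row does not reach only later rows make up. A row lasts 1/8 s, in which the tool goes at most 62.5 mm and 10.7 degrees, less where a joint would pass 70% of its speed; a pose out of reach is approached as far as the arm can. A call with a gripper value outside its range is refused whole. OPENING is the closure, from 0 (fully open) to 1 (shut), set as the call begins (- or left out, the last holds). The fingers move at their own pace and stop on an object; the grip force is fixed at half the most. Time passes only in rows, so rows that repeat a pose let the fingers close, or fill a call up. It gives the time, the measured TCP pose, the force and the opening at its end, in the units of the state.
- ctrl.get_obs(): the state, without advancing time (a new reading comes with each control period).
- ctrl.snapshot(name): name is "scene" or "top" or "wrist"; returns (picture, depth): 400x640x3 uint8, blue, green, red; 400x640 float32, m along the optical axis (not along the pixel's ray), 0 where there is no reading.
- ctrl.camera_params(name): a dict with "camera_matrix" (3x3 intrinsics, pixels), "k1" (the pictures are not rectified: a ray, as slopes to the right and down, at radius r is drawn at 1 + k1 r^2 times it, then the intrinsics apply), "position" and "rotation" of the camera in the world; the wrist camera has in their place "tool_from_camera" (4x4, takes a point from camera to tool coordinates, whose origin is the TCP and whose axes are the tool frame's). Camera axes: x right, y down, z forward; pixel columns grow to the right and rows downward; lengths in m; the calibration is good to about 2 mm. A picture is of the moment at which its call begins: read the wrist's pose just before it. camera_params takes no time and is no camera call.
- ctrl.close_job(): hands the job in, once; it reports no verdict.
Trained networks look in the newest picture that a camera, given by its name, has taken for a name from the list of things; names that differ only in an ending like _2 or _b are one class to them, and where a whole thing is asked for, a point or a joint stands for the part that bears it (a point fixed in the world has none). Each returns a list of dicts, best first, with "score" (0 to 1); they miss things now and then, are a little off and sometimes report something else, mostly with a low value. They report only what shows in the picture. A call takes as long as a camera call. They do not tell look-alikes from the thing itself.
- ctrl.boxes_of(camera, label): "box" ([left, top, width, height] in pixels, round what is visible of it).
- ctrl.masks_of(camera, label): "mask" (400x640 bool, what is visible of it) and "box" ([left, top, width, height] in pixels, round what is visible of it).
- ctrl.place_of(camera, label): "xy" ([column, row] in pixels: a listed point, or the origin of a listed thing).
The state is a dict: "t": time; "joint_positions": joint angles; "dq": joint speeds; "tau": joint torques, N m; "tcp_pos": TCP position; "ee_rot": TCP orientation; "wrist_force": force on the tool from outside, world axes, zero at the start; "wrist_torque": the same for the moment, N m; "finger_gap": opening from 0.0 (shut) to 1.0 (fully open).
Only numpy, scipy, OpenCV 4.12 (cv2) and the standard library are available. Lean on these libraries where they do the work, as an engineer would, in place of code of your own. Each camera call takes 0.05 s, during which the arm holds its last target. There are 200 camera calls.

## Working session

There is one attempt and no reset: what is moved stays moved. The work goes in short steps, Python scripts to look and compute and a shell command to move; the robot and the scene stay as the last step left them, time stands still between calls to the robot, and variables do not carry over. Pictures are saved under pics/ and viewed, about 8 in all and at most 12, crops included, and the job is handed in when it is done.

```bash
ls; mkdir -p pics
cat > h.py <<'E'
import numpy as np, cv2
from bench import ctrl
def cam(name):
    p=ctrl.camera_params(name); K=np.array(p["camera_matrix"]); k1=p["k1"]
    if name=="wrist":
        o=ctrl.get_obs(); T=np.array(p["tool_from_camera"]); R=np.array(o["ee_rot"])
        return K,k1,R@T[:3,3]+np.array(o["tcp_pos"]),R@T[:3,:3]
    return K,k1,np.array(p["position"]),np.array(p["rotation"])
def ray(c,px):
    K,k1,P,R=c
    d=np.array([k1,0,0,0,0][:1]+[0,0,0,0],float)
    u=cv2.undistortPoints(np.array([[px]],float),K,d)[0,0]
    return P,R@np.array([u[0],u[1],1.])
def onz(c,px,z):
    P,d=ray(c,px); return P+d*(z-P[2])/d[2]
def proj(c,X):
    K,k1,P,R=c; v=R.T@(np.array(X)-P); s=v[:2]/v[2]; s=s*(1+k1*(s@s))
    return K[:2,:2]@s+K[:2,2]
E
python3 - <<'E'
from h import *
o=ctrl.get_obs(); print(o["t"],o["tcp_pos"],np.round(o["ee_rot"],3),o["wrist_force"],ctrl.pinch_z)
ims=[]
for n in ["scene","top"]:
    im,d=ctrl.snapshot(n); cv2.imwrite(f"pics/{n}0.png",im); c=cam(n); print(n,c[2])
    for l in ["probe","probe_grip","foot_tip","stand","refblock","ref_mark","benchblock","copper","copper_mark"]:
        for r in ctrl.place_of(n,l)[:3]:
            z={"probe_grip":.12,"probe":.011,"foot_tip":.011,"ref_mark":.015,"copper_mark":.033,"copper":.03}.get(l,0)
            print(n,l,round(r["score"],2),np.round(r["xy"],1),np.round(onz(c,r["xy"],z),3))
E
```

```text
pics
0.0 [ 0.23084468 -0.58009598  0.23046921] [[ 0.37  -0.001  0.929]
 [-0.929  0.002  0.37 ]
 [-0.002 -1.    -0.   ]] [0.63584564 1.08218548 0.36218214] 0.0187
scene [0.99135157 0.27457598 0.90562161]
scene probe 0.72 [298.4 151. ] [ 0.429 -0.277  0.011]
scene probe 0.64 [351.5 249.2] [0.572 0.019 0.011]
scene probe 0.63 [323.7 139.1] [ 0.35  -0.253  0.011]
scene probe_grip 0.79 [297.6 125.8] [ 0.437 -0.267  0.12 ]
scene probe_grip 0.7 [468.  326.9] [0.611 0.313 0.12 ]
scene probe_grip 0.61 [254.8 145.2] [ 0.552 -0.301  0.12 ]
scene stand 0.72 [301.7 156.8] [ 0.432 -0.263  0.   ]
scene refblock 0.84 [467.8 324.3] [0.548 0.316 0.   ]
scene ref_mark 0.6 [468.4 322. ] [0.55  0.314 0.015]
scene ref_mark 0.38 [272.3 250. ] [ 0.694 -0.117  0.015]
scene benchblock 0.72 [348.4 249.9] [0.573 0.012 0.   ]
scene benchblock 0.21 [273.8 250.4] [ 0.688 -0.12   0.   ]
scene copper 0.67 [351.9 244.7] [0.571 0.018 0.03 ]
scene copper 0.32 [296. 152.] [ 0.448 -0.267  0.03 ]
scene copper_mark 0.83 [341.2 243.1] [ 0.585 -0.002  0.033]
top [ 0.39505142 -0.05660437  1.24611546]
top probe 0.66 [368.  275.7] [ 0.334 -0.254  0.011]
top probe 0.65 [372.7 242.3] [ 0.434 -0.271  0.011]
top probe 0.49 [391.7 211.4] [ 0.528 -0.332  0.011]
top probe_grip 0.61 [398.5 206. ] [ 0.532 -0.327  0.12 ]
top probe_grip 0.51 [379.3 242.9] [ 0.429 -0.27   0.12 ]
top probe_grip 0.41 [372.2 277.1] [ 0.336 -0.249  0.12 ]
top stand 0.93 [373.6 244.3] [ 0.428 -0.275  0.   ]
top refblock 0.87 [179.2 202.7] [0.557 0.323 0.   ]
top ref_mark 0.71 [177.3 205.3] [0.547 0.324 0.015]
top ref_mark 0.17 [286.  194.5] [ 0.58  -0.007  0.015]
top benchblock 0.61 [278.8 195.4] [0.579 0.015 0.   ]
top copper 0.88 [276.2 196.4] [0.572 0.021 0.03 ]
top copper_mark 0.96 [284. 194.] [ 0.579 -0.002  0.033]
```

Run:
```python
import cv2,numpy as np
a=cv2.imread("pics/scene0.png")
b=cv2.resize(a[60:200,200:400],(800,560),interpolation=cv2.INTER_CUBIC)
cv2.imwrite("pics/crop0.png",b)
```

```text
(no output)
```

View pics/scene0.png

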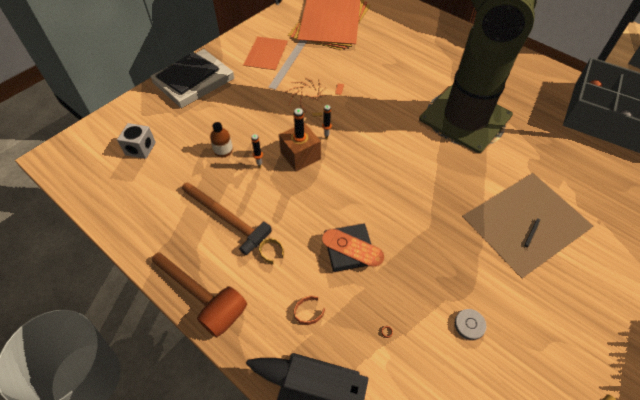

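View pics/top0.png

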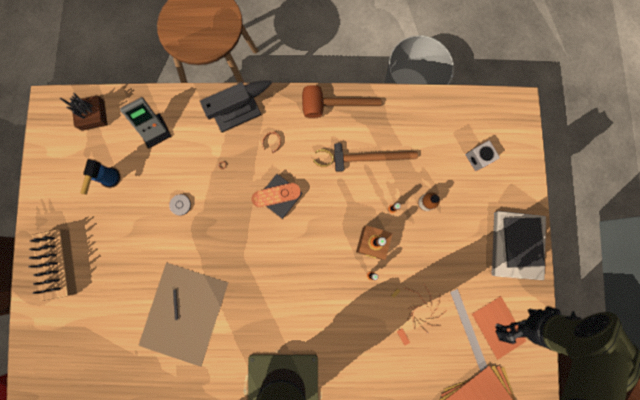

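View pics/crop0.png

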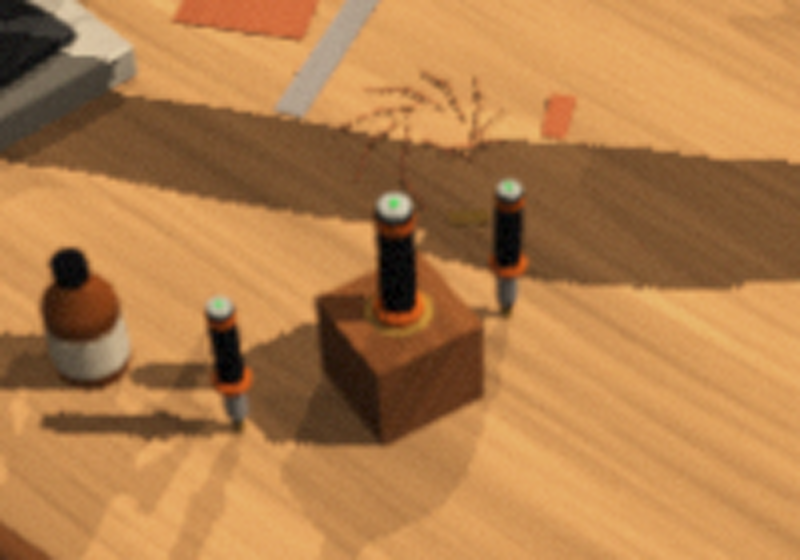

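The probe candidates are the one in the stand (scene 298,126) and two smaller ones standing free at (256,150) and (326,122). The crop shows the stand one is the largest, and it hangs by its collar in the stand, so I choose it. The reference block is at (470,324), and the copper ring is at (342,242).

Next I move above the stand for a wrist look.

```bash
python3 -m jog '[-1,-0.1,1.4,0,0,0, -2.2,-0.2,3.1,0,0,0, -3.4,-0.4,4.8,0,0,0, -4.6,-0.5,6.5,0,0,0, -5.8,-0.6,8.2,0,0,0, -6.9,-0.7,9.7,0,0,0, -7.8,-0.8,11,0,0,0, -8.3,-0.8,11.7,0,0,0, -8.5,-0.8,12,0,0,0, -8.5,-0.8,12,0,0,0]' 0
python3 - <<'E'
from h import *
o=ctrl.get_obs(); print(o["t"],o["tcp_pos"],np.round(o["ee_rot"],3),o["joint_positions"],o["wrist_force"])
print(np.round(ctrl.camera_params("wrist")["tool_from_camera"],3))
im,d=ctrl.snapshot("wrist"); c=cam("wrist"); cv2.imwrite("pics/w1.png",im)
for l in ["probe_grip","stand","probe"]:
    for r in ctrl.place_of("wrist",l)[:3]:
        z={"probe_grip":.123,"probe":.011}.get(l,0)
        print(l,round(r["score"],2),np.round(r["xy"],1),np.round(onz(c,r["xy"],z),4))
E
```

```text
t: 2.25
tcp_pos: [0.4313, -0.2725, 0.2513]
ee_rot: [[0.37, -0.0, 0.929], [-0.929, -0.0, 0.37], [0.0, -1.0, -0.0]]
wrist_force: [0.1, 0.3, -0.0]
finger_gap: 0.997
2.25 [ 0.43127885 -0.27251122  0.25131468] [[ 0.37  -0.     0.929]
 [-0.929 -0.     0.37 ]
 [ 0.    -1.    -0.   ]] [ 33.5963646   29.36317714 -10.0762318  107.91162035   7.21495614
  43.326805   -48.74420482] [ 0.0618247   0.32696748 -0.03544185]
[[ 1.    -0.    -0.001  0.   ]
 [ 0.    -0.303  0.953 -0.142]
 [-0.    -0.953 -0.303  0.078]
 [ 0.     0.     0.     1.   ]]
probe_grip 0.88 [314.4 192.5] [ 0.4306 -0.27    0.123 ]
probe_grip 0.83 [276.7 257.6] [ 0.3514 -0.2593  0.123 ]
probe_grip 0.75 [402.1 109.1] [ 0.5306 -0.314   0.123 ]
stand 0.88 [310.2 168. ] [ 0.4274 -0.2637  0.    ]
probe 0.88 [382.5 111.5] [ 0.5299 -0.3212  0.011 ]
probe 0.68 [284.5 225.8] [ 0.3397 -0.2593  0.011 ]
probe 0.56 [310.6 170.1] [ 0.4271 -0.2647  0.011 ]
```

View pics/w1.png

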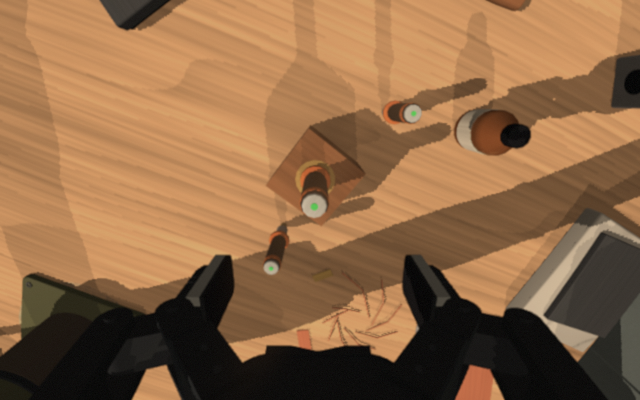

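The wrist view shows the big probe's cap at (314,206) and its collar at (314,178). The small ones are at (274,255) and (403,112), clear of the fingers. I'll refine on the cap and washer.

Run:
```python
from h import *
c=cam("wrist"); im=cv2.imread("pics/w1.png")
s=im[195:218,300:330].astype(int)
w=(s.min(2)>120)|((s[...,1]>s[...,2]+40)&(s[...,1]>100))
y,x=np.nonzero(w); px=(300+(x.min()+x.max())/2,195+(y.min()+y.max())/2); print(px,x.min(),x.max(),y.min(),y.max())
X=onz(c,px,.167); Y=onz(c,(314,178),.077)
o=ctrl.get_obs()
for q in (X,Y): print(q,np.array(o["ee_rot"]).T@(q-np.array(o["tcp_pos"]))/.025)
```

```text
(np.float64(313.5), np.float64(206.0)) 2 25 0 22
[ 0.43140334 -0.26961573  0.167     ] [-0.13495857  3.36968144  0.09368757]
[ 0.43326199 -0.26815028  0.077     ] [-0.16357892  6.96960989  0.18674334]
```

```bash
python3 -m jog '[-0.1,0.8,0.1,0,0,0, -0.1,1.6,0.1,0,0,0, -0.1,2.4,0.1,0,0,0, -0.1,3.2,0.1,0,0,0, -0.1,4,0.1,0,0,0, -0.1,4.7,0.1,0,0,0, -0.1,5.3,0.1,0,0,0, -0.1,5.6,0.1,0,0,0, -0.1,5.8,0.1,0,0,0, -0.1,5.8,0.1,0,0,0]' 0 && python3 -m jog '[0,0,0,0,0,0, 0,0,0,0,0,0, 0,0,0,0,0,0, 0,0,0,0,0,0, 0,0,0,0,0,0, 0,0,0,0,0,0, 0,0,0,0,0,0, 0,0,0,0,0,0, 0,0,0,0,0,0, 0,0,0,0,0,0]' 1
```

```text
t: 3.7
tcp_pos: [0.4319, -0.2705, 0.1063]
ee_rot: [[0.368, -0.0, 0.93], [-0.93, -0.001, 0.368], [0.0, -1.0, -0.001]]
wrist_force: [-0.2, 0.0, 0.6]
finger_gap: 1.003
t: 4.95
tcp_pos: [0.4318, -0.2703, 0.1064]
ee_rot: [[0.368, -0.001, 0.93], [-0.93, -0.0, 0.368], [0.0, -1.0, -0.001]]
wrist_force: [-1.1, 1.2, 5.2]
finger_gap: 0.269
```

```bash
python3 -m jog '[0,-0.2,0,0,0,0, 0,-0.6,0,0,0,0, 0,-1.1,0,0,0,0, 0,-1.6,0,0,0,0, 0,-2.2,0,0,0,0, 0,-2.8,0,0,0,0, 0,-3.4,0,0,0,0, 0,-4,0,0,0,0, 0,-4.4,0,0,0,0, 0,-4.4,0,0,0,0]' 1
python3 - <<'E'
from h import *
o=ctrl.get_obs();print(o["t"],o["wrist_force"],o["wrist_torque"])
T=np.array(ctrl.camera_params("wrist")["tool_from_camera"])
im,d=ctrl.snapshot("wrist"); c=cam("wrist"); cv2.imwrite("pics/w2.png",im)
K,k1,P,R=c; o=ctrl.get_obs()
for l in ["foot_tip","probe_grip"]:
    for r in ctrl.place_of("wrist",l)[:2]: print(l,round(r["score"],2),r["xy"])
for l,dd in [("foot_tip",.112+.0187-.0187*0),("grip",0.)]:
    pass
tcp=np.array(o["tcp_pos"])
for h in (-.112,-.05,0,): print(h,proj(c,tcp+np.array([0,0,.0187+h])))
E
```

```text
t: 6.2
tcp_pos: [0.4323, -0.2705, 0.2173]
ee_rot: [[0.368, 0.001, 0.93], [-0.93, -0.001, 0.368], [0.002, -1.0, 0.001]]
wrist_force: [0.6, -0.2, -3.1]
finger_gap: 0.266
6.2 [ 0.62644221 -0.15394973 -3.07584435] [ 0.02383983 -0.03206818  0.0364955 ]
foot_tip 0.62 [315.7, 201.6]
foot_tip 0.58 [281.3, 233.9]
probe_grip 0.95 [316.1, 273.4]
probe_grip 0.74 [271.6, 270.2]
-0.112 [317.59279444 205.17639414]
-0.05 [317.56902366 235.62654629]
0 [317.53577751 278.51425598]
```

View pics/w2.png

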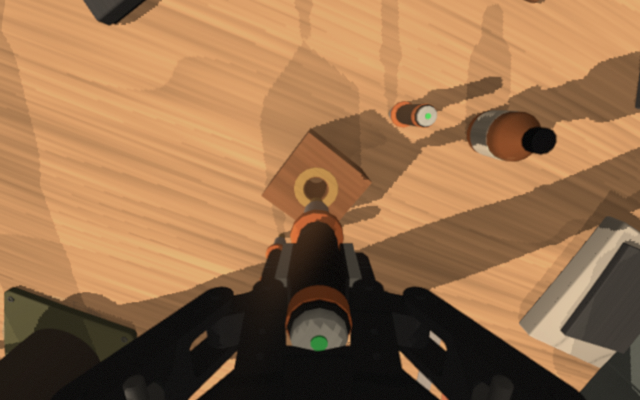

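The probe came out cleanly: the washer hole is empty at (316,188), and the probe is upright between the pads with its cap at (319,335). Now I carry it over the reference block.

```bash
python3 -m jog '[-0.4,0,0.3,0,0,0, -1.2,0,0.8,0,0,0, -2.4,0,1.5,0,0,0, -3.7,0,2.4,0,0,0, -5,0,3.2,0,0,0, -6.4,0,4.1,0,0,0, -7.7,0,5,0,0,0, -8.9,0,5.7,0,0,0, -9.8,0,6.3,0,0,0, -10.1,0,6.5,0,0,0]' 1 && python3 -m jog '[-1,0,0.7,0,0,0, -2.4,0,1.5,0,0,0, -3.8,0,2.4,0,0,0, -5.2,0,3.3,0,0,0, -6.6,0,4.2,0,0,0, -8,0,5.1,0,0,0, -9.1,0,5.8,0,0,0, -9.8,0,6.3,0,0,0, -10.1,0,6.5,0,0,0, -10.1,0,6.5,0,0,0]' 1
python3 - <<'E'
from h import *
o=ctrl.get_obs();print(o["t"],o["joint_positions"],o["wrist_force"])
im,d=ctrl.snapshot("wrist"); c=cam("wrist"); cv2.imwrite("pics/w3.png",im)
R=np.array(o["ee_rot"]);tcp=np.array(o["tcp_pos"])
for l in ["foot_tip","probe_grip","ref_mark","refblock"]:
    for r in ctrl.place_of("wrist",l)[:2]:
        z={"ref_mark":.015,"refblock":0,"foot_tip":tcp[2]-.0954,"probe_grip":tcp[2]+.0166}[l]
        X=onz(c,r["xy"],z); print(l,round(r["score"],2),np.round(r["xy"],1),X,"tool/25:",R.T@(X-tcp)/.025)
E
```

```text
t: 7.6
tcp_pos: [0.4896, 0.0275, 0.2156]
ee_rot: [[0.372, -0.002, 0.928], [-0.928, 0.001, 0.372], [-0.002, -1.0, -0.001]]
wrist_force: [-0.5, -0.5, -2.4]
finger_gap: 0.262
t: 8.85
tcp_pos: [0.5463, 0.3216, 0.2154]
ee_rot: [[0.372, -0.003, 0.928], [-0.928, 0.0, 0.372], [-0.001, -1.0, -0.003]]
wrist_force: [-1.2, -0.7, -2.1]
finger_gap: 0.265
8.85 [ -32.3669652    41.04372983   -4.09352618   89.09640854    3.38239799
   50.10836311 -105.81528362] [-1.1547123  -0.66512364 -2.11973486]
foot_tip 0.62 [315.6 202.8] [0.54686114 0.32278985 0.11997594] tool/25: [-0.03394035  3.81592905  0.04766276]
probe_grip 0.87 [315.9 273.7] [0.54739165 0.32190542 0.23197594] tool/25: [ 0.00212857 -0.66411314  0.04288663]
ref_mark 0.82 [319.9 173.3] [0.55083701 0.31975946 0.015     ] tool/25: [0.14206734 8.01451296 0.16087225]
refblock 0.88 [320.3 172.5] [0.54894659 0.31836795 0.        ] tool/25: [0.16626123 8.61471601 0.0715027 ]
refblock 0.56 [591.9 109.3] [0.74645955 0.04053493 0.        ] tool/25: [13.41981127  8.59282525  3.27572224]
```

View pics/w3.png

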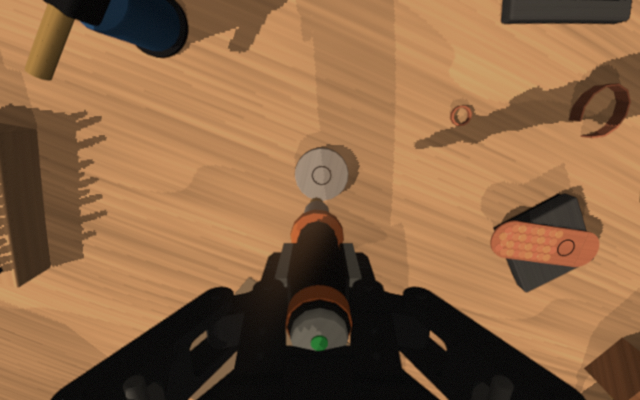

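The ring is at (321,175) in the middle of the disc, and the foot tip is at about (316,201), upright. I'll refine the disc centre, then descend part of the way.

Run:
```python
from h import *
im=cv2.imread("pics/w3.png"); c=cam("wrist"); o=ctrl.get_obs(); R=np.array(o["ee_rot"]);tcp=np.array(o["tcp_pos"])
g=cv2.cvtColor(im,cv2.COLOR_BGR2HSV)
roi=g[140:200,285:360]; m=((roi[...,1]<45)&(roi[...,2]>90)).astype(np.uint8)
cs,_=cv2.findContours(m,cv2.RETR_EXTERNAL,cv2.CHAIN_APPROX_NONE); k=max(cs,key=cv2.contourArea); print(cv2.contourArea(k),cv2.boundingRect(k))
gr=cv2.cvtColor(im,cv2.COLOR_BGR2GRAY)[160:190,306:336].astype(int)
print("\n".join("".join("#" if v<105 else "+" if v<125 else "." for v in r) for r in gr))
```

```text
Traceback (most recent call last):
ValueError: max() iterable argument is empty
```

Run:
```python
from h import *
im=cv2.imread("pics/w3.png"); c=cam("wrist"); o=ctrl.get_obs(); R=np.array(o["ee_rot"]);tcp=np.array(o["tcp_pos"])
gr=cv2.cvtColor(im,cv2.COLOR_BGR2GRAY)[160:190,306:336].astype(int)
med=np.median(gr); m=gr<med-18
print(med); print("\n".join("".join("#" if v else "." for v in r) for r in m))
# predicted ring for a candidate centre: fit centre by darkest sum
best=[]
G=cv2.GaussianBlur(cv2.cvtColor(im,cv2.COLOR_BGR2GRAY),(3,3),0).astype(np.float32)
X0=onz(c,(321,175),.015); a=np.linspace(0,2*np.pi,48,endpoint=False)
for dx in np.arange(-.006,.0061,.0005):
  for dy in np.arange(-.006,.0061,.0005):
    p=np.array([proj(c,X0+[dx+.0105*np.cos(t),dy+.0105*np.sin(t),0]) for t in a],np.float32)
    best.append((cv2.remap(G,p[:,0].reshape(1,-1),p[:,1].reshape(1,-1),1).mean(),dx,dy))
best.sort(); b=np.array(best[:5]); print(b)
X=X0+[*b[:,1:].mean(0),0]; print(X,proj(c,X),R.T@(X-tcp)/.025)
```

```text
128.0
..............................
..............................
..............................
..............................
..............................
..............................
............#########.........
..........#####.######........
.........##........####.......
........##...........###......
.......##.............###.....
......##...............##.....
......##...............##.....
......#................###....
......#.................##....
......#.................##....
......#.................##....
......##...............###....
......##...............##.....
.......#...............##.....
.......##.............###.....
........###..........###......
.........###.......####.......
..........####...#####........
............########..........
..............................
..............................
..............................
..............................
..............................
[[ 1.01468605e+02  5.20417043e-18  5.20417043e-18]
 [ 1.01647743e+02  5.20417043e-18 -5.00000000e-04]
 [ 1.01824036e+02  5.00000000e-04  5.20417043e-18]
 [ 1.02114525e+02  5.00000000e-04 -5.00000000e-04]
 [ 1.02435204e+02 -5.00000000e-04  5.20417043e-18]]
[0.54983038 0.31795358 0.015     ] [321.18723286 174.9845727 ] [0.16491141 8.03805969 0.08520838]
```

```bash
python3 -m jog '[0.02,0.4,0,0,0,0, 0.05,0.8,0.01,0,0,0, 0.08,1.2,0.02,0,0,0, 0.1,1.6,0.03,0,0,0, 0.12,2,0.04,0,0,0, 0.15,2.4,0.04,0,0,0, 0.18,2.8,0.05,0,0,0, 0.18,3.2,0.05,0,0,0, 0.18,3.5,0.05,0,0,0, 0.18,3.5,0.05,0,0,0]' 1
cat >> h.py <<'E'
def ringfit(im,c,X0,step=.0005,n=12):
    G=cv2.GaussianBlur(cv2.cvtColor(im,cv2.COLOR_BGR2GRAY),(3,3),0).astype(np.float32)
    a=np.linspace(0,2*np.pi,48,endpoint=False); best=[]
    for dx in np.arange(-n,n+1)*step:
        for dy in np.arange(-n,n+1)*step:
            p=np.array([proj(c,X0+[dx+.0105*np.cos(t),dy+.0105*np.sin(t),0]) for t in a],np.float32)
            best.append((cv2.remap(G,p[:,0].reshape(1,-1),p[:,1].reshape(1,-1),1).mean(),dx,dy))
    best.sort(); b=np.array(best[:5]); return X0+[*b[:,1:].mean(0),0]
E
python3 - <<'E'
from h import *
o=ctrl.get_obs(); R=np.array(o["ee_rot"]);tcp=np.array(o["tcp_pos"]);print(o["wrist_force"])
im,d=ctrl.snapshot("wrist"); c=cam("wrist"); cv2.imwrite("pics/w4.png",im)
cs,_=ctrl.snapshot("scene"); cv2.imwrite("pics/s4.png",cs)
X=ringfit(im,c,np.array([.5498,.318,.015])); print("ring",X,proj(c,X),R.T@(X-tcp)/.025)
for r in ctrl.place_of("wrist","foot_tip")[:2]:
    print(r["score"],r["xy"],R.T@(onz(c,r["xy"],tcp[2]-.0954)-tcp)/.025)
x,y=proj(c,X).astype(int)
w=cv2.resize(im[y-75:y+75,x-100:x+100],(800,600),interpolation=cv2.INTER_CUBIC)[:, 100:700]
s=cv2.resize(cs[230:350,410:530],(600,600),interpolation=cv2.INTER_CUBIC)
cv2.imwrite("pics/c4.png",np.hstack([cv2.resize(w,(400,400)),cv2.resize(s,(400,400))]))
E
```

```text
t: 10.35
tcp_pos: [0.5489, 0.317, 0.1277]
ee_rot: [[0.371, -0.003, 0.929], [-0.929, -0.0, 0.371], [-0.001, -1.0, -0.003]]
wrist_force: [-1.2, 0.2, -2.6]
finger_gap: 0.268
[-1.20787996  0.16451337 -2.63209376]
ring [0.55   0.3191 0.015 ] [316.16382761 196.62477114] [-0.05623647  4.50830084  0.0852881 ]
0.54 [315.8, 199.9] [-0.0644605   3.81552961  0.17660868]
```

View pics/c4.png

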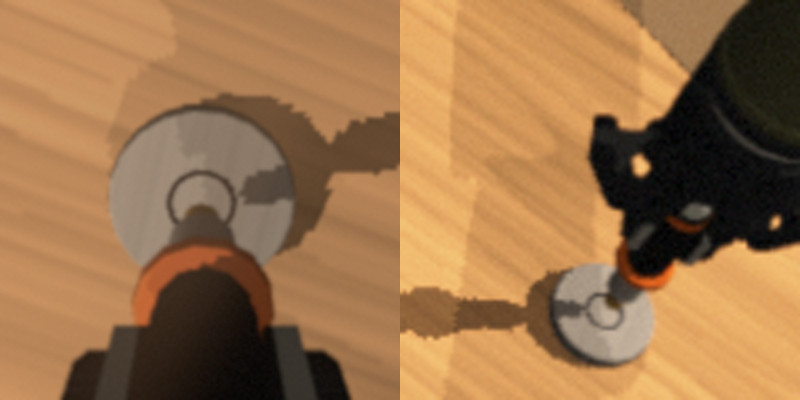

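The left half shows the foot's front edge at about the ring's centre, roughly 18 mm above it. The right half shows the probe upright over the ring. I'll overlay a probe model to pin the foot's offset.

Run:
```python
from h import *
o=ctrl.get_obs(); R=np.array(o["ee_rot"]);tcp=np.array(o["tcp_pos"]); c=cam("wrist")
im=cv2.imread("pics/w4.png"); S=8
x0,y0,w,h=282,170,70,75
big=cv2.resize(im[y0:y0+h,x0:x0+w],None,fx=S,fy=S,interpolation=cv2.INTER_CUBIC)
a=np.linspace(0,2*np.pi,80)
for z0,col in ((0.0,(255,0,0)),(0.1,(0,255,0))):
  for hh,r in ((0,.006),(.022,.010),(.062,.017),(.07,.017)):
    P=[proj(c,tcp+R@np.array([-.03*.025+r*np.cos(t),.0954-hh,z0*.025+r*np.sin(t)])) for t in a]
    cv2.polylines(big,[np.int32((np.array(P)-[x0,y0]+.5)*S)],True,col,1)
cv2.imwrite("pics/o4.png",big)
```

```text
(no output)
```

View pics/o4.png

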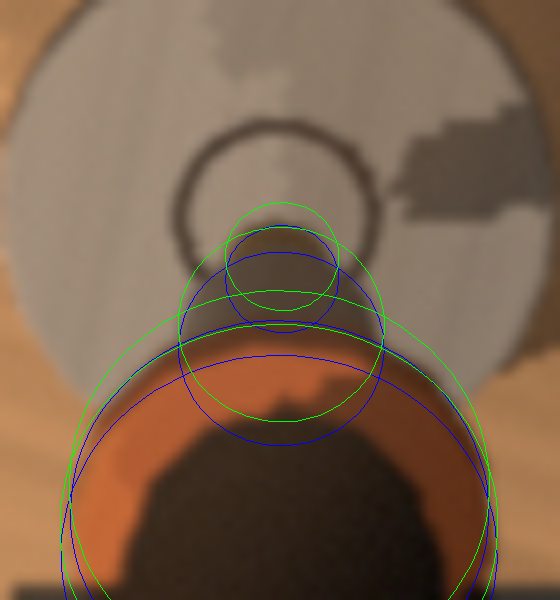

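The blue model fits the foot and barrel, so the foot is at tool (-0.03, 0.0) against the ring at (-0.056, 0.085). I correct by x -0.03 and z +0.08, then press to about 0.8.

```bash
python3 -m jog '[-0.02,0.1,0.04,0,0,0, -0.03,0.2,0.08,0,0,0, -0.03,0.3,0.08,0,0,0, -0.03,0.4,0.08,0,0,0, -0.03,0.5,0.08,0,0,0, -0.03,0.6,0.08,0,0,0, -0.03,0.7,0.08,0,0,0, -0.03,0.8,0.08,0,0,0, -0.03,0.8,0.08,0,0,0, -0.03,0.8,0.08,0,0,0]' 1
python3 - <<'E'
from h import *
f=[];
for i in range(4):
    f.append(ctrl.get_obs()["wrist_force"])
    im,_=ctrl.snapshot("wrist")
cv2.imwrite("pics/w5.png",im); print(np.round(f,2))
o=ctrl.get_obs();print(o["tcp_pos"])
E
```

```text
t: 11.75
tcp_pos: [0.5514, 0.3189, 0.1092]
ee_rot: [[0.37, -0.001, 0.929], [-0.929, 0.001, 0.37], [-0.001, -1.0, -0.0]]
wrist_force: [-1.0, -0.6, 1.5]
finger_gap: 0.27
[[-0.97 -0.56  1.47]
 [-1.27 -0.38  0.68]
 [-0.62 -1.23  1.39]
 [-0.58  0.02  1.29]]
[0.55133202 0.31890619 0.10899341]
```

```bash
python3 -m jog '[0,0.05,0,0,0,0, 0,0.1,0,0,0,0, 0,0.15,0,0,0,0, 0,0.2,0,0,0,0, 0,0.2,0,0,0,0, 0,0.2,0,0,0,0, 0,0.2,0,0,0,0, 0,0.2,0,0,0,0, 0,0.2,0,0,0,0, 0,0.2,0,0,0,0]' 1
python3 - <<'E'
from h import *
f=[];p=[]
for i in range(5):
    o=ctrl.get_obs(); f.append(o["wrist_force"]); p.append(o["tcp_pos"])
    im,_=ctrl.snapshot("wrist")
cv2.imwrite("pics/w6.png",im); print(np.round(f,2)); print(np.round(p,4))
s,_=ctrl.snapshot("scene"); cv2.imwrite("pics/s6.png",s)
c=cam("wrist");R=np.array(o["ee_rot"]);tcp=np.array(o["tcp_pos"]);x0,y0,w,h,S=282,165,70,75,5
y0=int(proj(c,tcp+R@np.array([0,.0924,0]))[1])-35
big=cv2.resize(im[y0:y0+h,x0:x0+w],None,fx=S,fy=S,interpolation=cv2.INTER_CUBIC)
s=cv2.resize(s[285:350,420:490],(375,350),interpolation=cv2.INTER_CUBIC)
cv2.imwrite("pics/c6.png",np.hstack([cv2.resize(big,(350,375)),cv2.resize(s,(375,375))]))
E
```

```text
t: 13.2
tcp_pos: [0.5514, 0.319, 0.104]
ee_rot: [[0.37, -0.001, 0.929], [-0.929, 0.001, 0.37], [-0.001, -1.0, -0.0]]
wrist_force: [-1.0, -0.3, 4.3]
finger_gap: 0.266
[[-0.96 -0.26  4.29]
 [-0.76 -0.33  3.  ]
 [-0.59 -0.06  3.96]
 [-1.05 -0.36  3.95]
 [-0.7  -0.55  3.66]]
[[0.5514 0.319  0.104 ]
 [0.5514 0.319  0.104 ]
 [0.5514 0.319  0.104 ]
 [0.5514 0.319  0.104 ]
 [0.5514 0.319  0.104 ]]
```

View pics/c6.png

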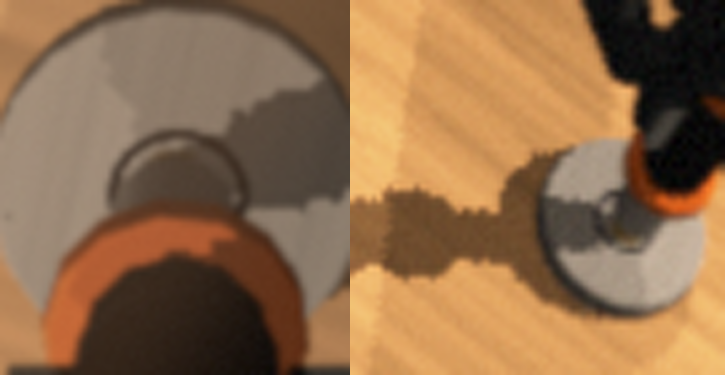

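The wrist crop (left) shows the foot end inside the ring. The scene crop (right) shows the brass foot at (625,237) inside the ring too, slightly to the +x side. The force of about 6.3 N (3.8 + 2.5) and the depth agree on about half-way. I'll hold a little longer, then lift off and travel to the copper.

```bash
python3 -m jog '[0,0,0,0,0,0, 0,0,0,0,0,0, 0,0,0,0,0,0, 0,0,0,0,0,0, 0,0,0,0,0,0, 0,0,0,0,0,0, 0,-0.15,0,0,0,0, 0,-0.4,0,0,0,0, 0,-0.8,0,0,0,0, 0,-1.3,0,0,0,0]' 1 && python3 -m jog '[0,-0.4,0,0,0,0, 0,-0.9,0,0,0,0, 0,-1.5,0,0,0,0, 0,-2.1,0,0,0,0, 0,-2.6,0,0,0,0, 0,-3,0,0,0,0, 0,-3.2,0,0,0,0, 0,-3.2,0,0,0,0, 0,-3.2,0,0,0,0, 0,-3.2,0,0,0,0]' 1
python3 - <<'E'
from h import *
o=ctrl.get_obs(); R=np.array(o["ee_rot"]);tcp=np.array(o["tcp_pos"]);print(np.round(R,4),o["wrist_force"])
im,d=ctrl.snapshot("wrist"); c=cam("wrist"); cv2.imwrite("pics/w7.png",im)
X=ringfit(im,c,np.array([.5505,.319,.015])); print("ring",X)
for r in ctrl.place_of("wrist","copper_mark")[:2]:
    print(r["score"],r["xy"],onz(c,r["xy"],.033))
E
```

```text
t: 14.75
tcp_pos: [0.551, 0.3187, 0.1368]
ee_rot: [[0.37, -0.002, 0.929], [-0.929, 0.0, 0.37], [-0.001, -1.0, -0.002]]
wrist_force: [0.4, -0.1, -2.4]
finger_gap: 0.264
t: 16.0
tcp_pos: [0.5509, 0.3185, 0.2163]
ee_rot: [[0.37, -0.003, 0.929], [-0.929, -0.0, 0.37], [-0.001, -1.0, -0.003]]
wrist_force: [0.9, 0.3, -2.4]
finger_gap: 0.265
[[ 3.704e-01 -2.700e-03  9.289e-01]
 [-9.289e-01 -1.000e-04  3.704e-01]
 [-9.000e-04 -1.000e+00 -2.500e-03]] [ 0.91990833  0.33146975 -2.44671518]
ring [0.5494 0.3188 0.015 ]
0.88 [560.7, 249.0] [ 0.5826377  -0.00237312  0.033     ]
```

```bash
python3 -m jog '[0.6,0,-0.2,0,0,0, 1.8,0,-0.5,0,0,0, 3.4,0,-1,0,0,0, 5.2,0,-1.5,0,0,0, 7,0,-2,0,0,0, 8.8,0,-2.6,0,0,0, 10.4,0,-3,0,0,0, 11.6,0,-3.4,0,0,0, 12.3,0,-3.6,0,0,0, 12.4,0,-3.6,0,0,0]' 1 && python3 -m jog '[0,0.2,0,0,0,0, 0,0.4,0,0,0,0, 0,0.6,0,0,0,0, 0,0.8,0,0,0,0, 0,1,0,0,0,0, 0,1.2,0,0,0,0, 0,1.4,0,0,0,0, 0,1.5,0,0,0,0, 0,1.5,0,0,0,0, 0,1.5,0,0,0,0]' 1
python3 - <<'E'
from h import *
o=ctrl.get_obs(); R=np.array(o["ee_rot"]);tcp=np.array(o["tcp_pos"]);print(np.round(R,4),o["wrist_force"])
im,d=ctrl.snapshot("wrist"); c=cam("wrist"); cv2.imwrite("pics/w8.png",im)
r=ctrl.place_of("wrist","copper_mark")[0]; X0=onz(c,r["xy"],.033); X=ringfit(im,c,X0,n=14)
for q in (X0,X): print(q,proj(c,q),"tool",R.T@(q-tcp)/.025)
x0,y0,w,h,S=260,150,112,100,5
big=cv2.resize(im[y0:y0+h,x0:x0+w],None,fx=S,fy=S,interpolation=cv2.INTER_CUBIC)
a=np.linspace(0,2*np.pi,80)
for hh,r in ((0,.006),(.022,.010)):
    P=[proj(c,tcp+R@np.array([-.03*.025+r*np.cos(t),.0954-hh,r*np.sin(t)])) for t in a]
    cv2.polylines(big,[np.int32((np.array(P)-[x0,y0]+.5)*S)],True,(255,0,0),1)
P=[proj(c,X+[.011*np.cos(t),.011*np.sin(t),0]) for t in a]
cv2.polylines(big,[np.int32((np.array(P)-[x0,y0]+.5)*S)],True,(0,255,0),1)
cv2.imwrite("pics/o8.png",big)
E
```

```text
t: 17.35
tcp_pos: [0.5821, -0.0045, 0.2164]
ee_rot: [[0.368, -0.002, 0.93], [-0.93, -0.001, 0.368], [-0.0, -1.0, -0.002]]
wrist_force: [0.3, 0.7, -2.5]
finger_gap: 0.264
t: 18.6
tcp_pos: [0.5822, -0.0045, 0.179]
ee_rot: [[0.368, -0.002, 0.93], [-0.93, -0.0, 0.368], [-0.0, -1.0, -0.002]]
wrist_force: [0.1, 0.6, -3.2]
finger_gap: 0.266
[[ 3.680e-01 -2.100e-03  9.298e-01]
 [-9.298e-01 -5.000e-04  3.680e-01]
 [-3.000e-04 -1.000e+00 -2.100e-03]] [ 0.06680824  0.6246374  -3.20578656]
[ 0.5831212  -0.00539287  0.033     ] [318.9 188. ] tool [0.049729   5.84032403 0.03406427]
[ 0.5827212  -0.00319287  0.033     ] [316.73584955 187.58288349] tool [-0.0379843   5.84031388  0.05156794]
```

View pics/o8.png

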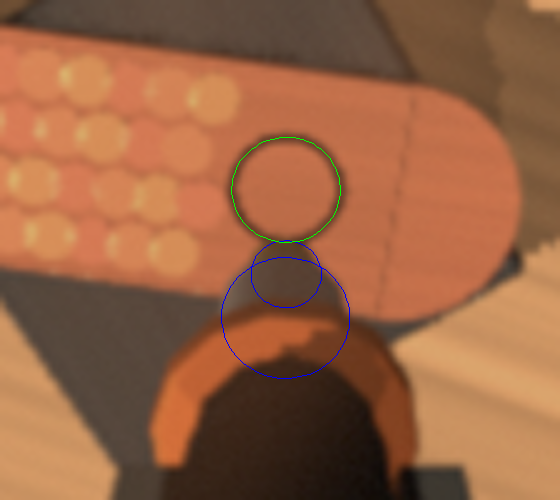

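The model foot tip (blue) fits the brass tip, and the ring (green) fits the drawn ring on the copper at crop (286,190). The needed correction is about z +0.03. I descend to just above it.

```bash
python3 -m jog '[-0.01,0.3,0.02,0,0,0, -0.01,0.6,0.02,0,0,0, -0.01,0.9,0.02,0,0,0, -0.01,1.2,0.02,0,0,0, -0.01,1.4,0.02,0,0,0, -0.01,1.6,0.02,0,0,0, -0.01,1.75,0.02,0,0,0, -0.01,1.85,0.02,0,0,0, -0.01,1.85,0.02,0,0,0, -0.01,1.85,0.02,0,0,0]' 1
python3 - <<'E'
from h import *
o=ctrl.get_obs(); R=np.array(o["ee_rot"]);tcp=np.array(o["tcp_pos"]);print(np.round(R,4),o["wrist_force"])
im,d=ctrl.snapshot("wrist"); c=cam("wrist"); sc,_=ctrl.snapshot("scene"); cv2.imwrite("pics/w9.png",im); cv2.imwrite("pics/s9.png",sc)
tip=tcp+R@np.array([-.00075,.0954,0]); X=np.array([.5827,-.0032,.033]); print("tip",tip,"off",R.T@(tip-X)*1000)
a=np.linspace(0,2*np.pi,80)
def ov(im,c,x0,y0,w,h,S):
    big=cv2.resize(im[y0:y0+h,x0:x0+w],None,fx=S,fy=S,interpolation=cv2.INTER_CUBIC)
    for C,r,col in ((tip,.006,(255,0,0)),(X,.011,(0,255,0))):
        P=[proj(c,C+[r*np.cos(t),r*np.sin(t),0]) for t in a]
        cv2.polylines(big,[np.int32((np.array(P)-[x0,y0]+.5)*S)],True,col,1)
    return big
p=proj(c,X).astype(int); cs=cam("scene"); q=proj(cs,X).astype(int)
cv2.imwrite("pics/o9.png",np.hstack([ov(im,c,p[0]-35,p[1]-35,70,75,5),ov(sc,cs,q[0]-22,q[1]-25,45,47,8)[:375]]))
E
```

```text
t: 19.95
tcp_pos: [0.5826, -0.0041, 0.133]
ee_rot: [[0.368, -0.002, 0.93], [-0.93, -0.0, 0.368], [-0.0, -1.0, -0.002]]
wrist_force: [0.4, 1.0, -3.1]
finger_gap: 0.266
[[ 3.680e-01 -1.600e-03  9.298e-01]
 [-9.298e-01 -5.000e-04  3.680e-01]
 [-1.000e-04 -1.000e+00 -1.700e-03]] [ 0.38415171  0.97069615 -3.08120461]
tip [ 0.58218857 -0.00341094  0.03760735] off [ 0.00724843 -4.60641447 -0.56094937]
```

View pics/o9.png

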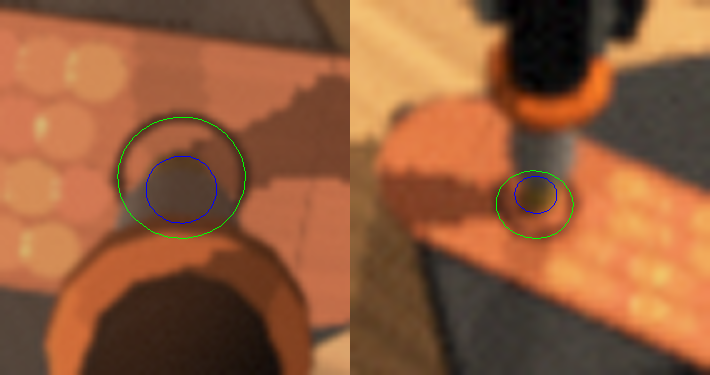

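Both views put the foot centred over the ring (model offset about 0.6 mm), 4–5 mm above it. Now I press gently.

```bash
python3 -m jog '[0,0.07,0.02,0,0,0, 0,0.14,0.02,0,0,0, 0,0.2,0.02,0,0,0, 0,0.25,0.02,0,0,0, 0,0.3,0.02,0,0,0, 0,0.35,0.02,0,0,0, 0,0.4,0.02,0,0,0, 0,0.4,0.02,0,0,0, 0,0.4,0.02,0,0,0, 0,0.4,0.02,0,0,0]' 1
python3 - <<'E'
from h import *
f=[]
for i in range(6):
    o=ctrl.get_obs(); f.append(o["wrist_force"][2]); ctrl.snapshot("wrist")
print(np.round(f,2),np.mean(f),o["tcp_pos"],np.round(o["ee_rot"],4).tolist())
E
```

```text
t: 21.3
tcp_pos: [0.5831, -0.0038, 0.1231]
ee_rot: [[0.368, -0.001, 0.93], [-0.93, -0.0, 0.368], [-0.0, -1.0, -0.001]]
wrist_force: [-0.4, 0.4, 3.1]
finger_gap: 0.268
[3.13 3.2  2.9  3.35 3.59 2.43] 3.099625383342012 [ 0.58314446 -0.0038506   0.12306762] [[0.3679, -0.0014, 0.9299], [-0.9299, -0.0004, 0.3679], [-0.0001, -1.0, -0.0015]]
```

```bash
python3 -m jog '[0,0.03,0,0,0,0, 0,0.03,0,0,0,0, 0,0.03,0,0,0,0, 0,0.03,0,0,0,0, 0,0.03,0,0,0,0, 0,0.03,0,0,0,0, 0,0.03,0,0,0,0, 0,0.03,0,0,0,0, 0,0.03,0,0,0,0, 0,0.03,0,0,0,0]' 1
python3 - <<'E'
from h import *
f=[]
for i in range(4):
    o=ctrl.get_obs(); f.append(o["wrist_force"][2]); im,_=ctrl.snapshot("wrist")
print(np.round(f,2),np.mean(f),o["tcp_pos"])
sc,_=ctrl.snapshot("scene"); X=np.array([.5827,-.0032,.033])
c=cam("wrist"); p=proj(c,X).astype(int); q=proj(cam("scene"),X).astype(int)
A=cv2.resize(im[p[1]-40:p[1]+40,p[0]-40:p[0]+40],(400,400),interpolation=cv2.INTER_CUBIC)
B=cv2.resize(sc[q[1]-30:q[1]+30,q[0]-30:q[0]+30],(400,400),interpolation=cv2.INTER_CUBIC)
cv2.imwrite("pics/o10.png",np.hstack([A,B]))
E
```

```text
t: 22.85
tcp_pos: [0.5831, -0.0038, 0.1223]
ee_rot: [[0.368, -0.001, 0.93], [-0.93, -0.0, 0.368], [-0.0, -1.0, -0.002]]
wrist_force: [-1.3, 0.2, 4.2]
finger_gap: 0.265
[4.19 3.59 4.1  3.55] 3.8586330923446743 [ 0.5831343  -0.00381055  0.1222882 ]
```

View pics/o10.png

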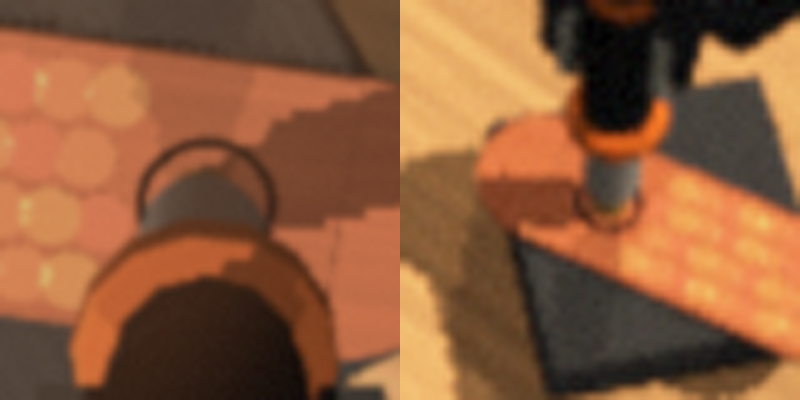

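The probe is upright, with its foot inside the ring in both views and the brass part-way in at (612,212). The force of about 6.4 N and the depth of about 6 mm both say half-way, so I hand it in.

```bash
python3 -c "
from bench import ctrl
print(ctrl.close_job())"
```

```text
the job is handed in; nothing more can be done
None
```

I took the largest probe out of the stand and verified it on the steel reference block, then set it in the ring on the copper blank. I handed the job in at about 23 s, with the probe still held upright there. No verdict was reported.

- **Reference block:** the foot was inside the ring and held for about 2 s. The push was about 6.3 N, which puts the foot about 6.4 mm in. The scene camera put the foot up to about 2.5 mm off the ring's centre, while the wrist measurement said about 1.2 mm; either way it was inside. A ring fit after lifting off agreed to about 1 mm with before, so I saw no sign that the block shifted.
- **Copper blank:** the foot was inside the ring in both the wrist and scene views, and the probe was within about 0.2° of upright by the tool axis. The push was about 6.4 N and the depth by position about 6 mm. The wrist force reading is noisy by about 0.5 N, which is about 1 mm of foot travel.
- **Not checked:** I did not re-measure the copper blank after pressing; it looked unmoved in the last pictures. I saw no contact with anything else on the bench.

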